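# Set a steerer tube to the hidden length stop and clamp it for sawing

## Task

Get the steel steerer tube ready for sawing: lay it in the V rail of the cut-off jig and slide it through the saw guide until you feel its end come up against the length stop hidden under the sheet guard, but do not shift the stop, which is held only by the friction of its thumb screw. Then push the handle of the toggle clamp right down until the clamp locks over centre and holds the tube there, let go, and leave the other things on the bench alone.

Things in the scene. Friction and masses are not known exactly. Their poses are not given: they have to be found in the camera images.
- jig: Aluminium and steel cut-off jig screwed to the bench, base plate 295 x 80 x 12 mm. Origin: underside of the base, below the V rail's axis. x runs along the rail toward the stop (roughly to the robot's right), y toward the toggle clamp (roughly away from the robot), z up. The stop's post, 82 mm high, is at x = 96 to 114 mm; beyond 125 mm is only the stop's rod, to 181 mm.
- rail_mid (a point): Bottom of the V groove, half way along the V rail: jig x = -82, y = 0, z = 33.5 mm. The rail runs from x = -165 to 0 mm, is only 22 mm wide (fingers can straddle it and the tube and travel along it) and stands free above the 12 mm base. The groove is shallow, sides rising 30 deg to rims 39 mm above the bench. A tube lying in it has its axis at jig y = 0, z = 50 mm.
- guide_mouth (a point): Centre of the mouth of the saw guide, on the tube's axis: jig x = 8, y = 0, z = 50 mm. The guide is a dark steel arch with a blade slot, to x = 40 mm, then a grey sheet guard to x = 84 mm: a tunnel 42 mm wide inside, roof 72 mm above the bench inside, 82 mm outside. The tube passes with about 7 mm to spare at the sides and top.
- tube: Loose plain steel steerer tube, 28.6 mm outside diameter, 240 mm long, 0.26 to 0.4 kg, lying on the bench to the robot's right. Origin: middle of its axis, 14.3 mm above the bench at the start; x along its axis. Both ends are alike and square.
- stop_face (a point): Centre of the length stop's face: a steel disc of 34 mm diameter on a rod, hidden under the sheet guard, on the tube's axis (jig y = 0, z = 50 mm), square to the rail and facing the tube. It is set anywhere from jig x = 48 to 80 mm. Its thumb screw holds it by friction only: it slips along the rail when pushed with more than about 18 N.
- toggle (a joint): Angle (rad) of the toggle clamp's handle: 0 = open, handle standing 66 deg above level, clamp arm up; grows as the handle is pushed down, away from the rail. Dead centre 1.05, locked at its end stop 1.10 (handle 3 deg above level). A linkage lowers the arm; its foot meets the tube near 0.9 rad, from there the handle needs about 3 N more. It stays where it is left, open or locked.
- toggle_grip (a point): Point on the axis of the clamp's black round handle (15 mm thick), 66 mm from the handle's pivot and 16 mm short of its end. It moves with the handle, in the plane jig x = -18 mm.
- toggle_hinge (a point): Pivot axis of the clamp's handle: jig x = -18, y = 104, z = 71 mm; the axis runs along jig x. The clamp's pedestal and cheeks fill jig x = -40 to 4, y = 58 to 120 mm, up to 90 mm above the bench.
- clamp_arm: Steel arm of the toggle clamp, with a 16 mm black rubber foot on a sprung spindle, 66 mm from the arm's pivot. Origin on that pivot: jig x = -18, y = 66, z = 83 mm. Open it stands upright, up to 150 mm above the bench; shut it lies level across the rail and the foot presses on top of the tube.
- handlebar_bell: Bystander: bicycle bell, 53 x 66 x 31 mm, origin under its middle. Leave alone.
- caliper: Bystander: steel slide caliper, 68 x 228 x 14 mm, origin under its middle. Leave alone.
- dish: Bystander: round steel dish of screws, 95 mm across, 22 mm high, origin under its middle. Leave alone.
- hub: Bystander: front wheel hub, 94 x 64 x 45 mm, origin under its middle. Leave alone.
- patch_box: Bystander: flat red tin, 57 x 92 x 20 mm, origin under its middle. Leave alone.
- combination_pliers: Bystander: pliers with blue grips, 56 x 182 x 13 mm, origin under their middle. Leave alone.

How it is judged:
By the outcome, as a careful person would: the job done as asked, in the order asked, and still so for the second after the job is handed in, with the robot touching nothing.
It also fails if it takes over 59 s, if anything falls off the work surface, if the arm or the gripper's body presses on something with over 40 N, if the wrist force passes 120 N, or if a joint passes its speed limit or range.

## Robot

A 7-joint arm with a two-finger parallel gripper is mounted at the origin on a cart in front of the work surface, level with it; the furniture and walls round the work are solid. World frame = base frame: x ahead of the robot, y to its left, z up, the work surface at z = 0. Lengths are in m, angles in rad, forces in N, time in s.
With the tool pointing down it reaches from about 0.425 to 0.875 m from the base axis. Payload 4.7 kg.
Tool frame: the origin (TCP) lies on the centre line of the jaws, within the pads' length; the fingertips stand ctrl.tcp_to_tips ahead of it and the grasp point (between the pads) lies 2 mm behind it (ctrl.tcp_to_tips is the distance from the TCP to the fingertips, in m); z points along the fingers, y is the line along which they close (so a half turn about z gives the same grasp; the last joint's range is limited). The gripper opens to 87 mm and grips with 3 to 60 N. Pads are 19 mm wide; open, the fingers measure 117 mm over their backs; the gripper's body (75 mm by 190 mm) begins 51 mm behind the grasp point.
Start: joints at [1.237, 0.321, -0.07, 1.45, 0.023, 1.371, -0.057], TCP at [0.222, -0.611, 0.24] pointing down, gripper open.
Joint ranges: [-2.86, 2.86], [-0.3, 2.09], [-1.38, 1.24], [0.06, 2.45], [-1.56, 4.7], [0.09, 2.05], [-2.69, 2.69]. Speed limits (rad/s): [2.57, 2.57, 3.14, 3.14, 3.14, 3.14, 3.14].

## Interface

Orientations are given as a rotation vector (axis times angle).
In Python, from bench import ctrl, optics, close_job gives the robot as it stands.
- The arm moves only by the shell command python3 -m inch 'ROWS' [OPENING] [FORCE]. ROWS is JSON, a list of rows, each a list of 2 entries, a list of its own where there are three numbers: the shift along the tool's x, y, z in mm, then the turn, a rotation vector about the tool's x, y, z in degrees. In form: [[[x, y, z], [ax, ay, az]], ...]. A call has exactly 10 rows; each row shifts and turns the commanded pose from where the row before left it, along the tool's axes as they then stand; what a row does not reach is not made up. A row lasts 1/10 s, in which the tool goes at most 50 mm and 8.59 degrees, less where a joint would pass 70% of its speed; a pose out of reach is approached as far as the arm can. A call is refused whole if a number of a shift passes 50 or a number of a turn 8.59, either way. A call with a gripper value outside its range is refused whole. OPENING is the closure, from 0 (fully open) to 1 (shut), set as the call begins (- or left out, the last holds). The fingers move at their own pace and stop on an object; FORCE is the grip in N (left out, the last holds). Time passes only in rows, so rows that do not move let the fingers close, or fill a call up. It gives the time, the measured TCP pose, the force and the opening at its end, in the units of the state.
- ctrl.get_state(): the state, without advancing time (a new reading comes with each control period).
- optics.get_image(name): name is "scene" or "top" or "wrist"; returns a dict with "image" (384x512x3 uint8, red, green, blue), "fx", "fy", "cx", "cy" (pixels), "R" (3x3) and "t" (3): a world point X has camera coordinates R X + t; the wrist camera has in their place "hand_eye" (4x4, takes a point from camera to tool coordinates, whose origin is the TCP and whose axes are the flange's). Camera axes: x right, y down, z forward; pixel columns grow to the right and rows downward; lengths in m; the calibration is good to about 2 mm. A picture is of the moment at which its call begins: read the wrist's pose just before it. There is no depth.
- close_job(): hands the job in, once; it reports no verdict.
The state is a dict: "time": time; "joint_positions": joint angles; "qd": joint speeds; "joint_torque": joint torques, N m; "position": TCP position; "tool_rot": TCP orientation; "ft_force": force on the tool from outside, world axes, zero at the start; "torque": the same for the moment, N m; "grip_width": opening from 0.0 (shut) to 1.0 (fully open).
Only numpy, scipy, OpenCV 4.12 (cv2) and the standard library are available. Lean on these libraries where they do the work, as an engineer would, in place of code of your own. Each camera call takes 0.05 s, during which the arm holds its last target. There are 200 camera calls.

## Working session

There is one attempt and no reset: what is moved stays moved. The work goes in short steps, Python scripts to look and compute and a shell command to move; the robot and the scene stay as the last step left them, time stands still between calls to the robot, and variables do not carry over. Pictures are saved under pics/ and viewed, on a budget of 10 in all, crops included, one or two more only if the job needs it, and the job is handed in when it is done.

```bash
mkdir -p pics; ls; python3 - <<'E'
from bench import ctrl, optics
import cv2, pickle
print(ctrl.get_state(), ctrl.tcp_to_tips)
d={}
for n in("scene","top"):
    d[n]=optics.get_image(n); cv2.imwrite(f"pics/{n}0.png",d[n]["image"][:,:,::-1])
    print(n,{k:v for k,v in d[n].items() if k!="image"})
pickle.dump(d,open("d0.pkl","wb"))
E
```

```text
pics
{'time': 0.0, 'joint_positions': array([ 1.23708848,  0.32185281, -0.07010689,  1.45166179,  0.02263233,
        1.37080784, -0.05693035]), 'qd': array([ 6.69183053e-05, -6.72319526e-05,  1.27102191e-03,  1.57346670e-03,
       -3.27469948e-04, -8.08008695e-04,  6.10253808e-04]), 'joint_torque': array([ 2.74385802e-04, -4.91296721e+01, -4.04117480e-01, -3.12534714e+01,
       -6.39734580e-02,  4.39442054e-02,  1.78533965e-04]), 'position': array([ 0.22132408, -0.61060602,  0.23844895]), 'tool_rot': array([-3.09234041e+00, -5.43301393e-01,  7.16251270e-04]), 'ft_force': array([-0.6583772 , -0.07468559,  1.76537352]), 'torque': array([-0.03100417,  0.0245175 , -0.05252847]), 'grip_width': 0.9997228197513126} 0.017
scene {'fx': 391.4075414157819, 'fy': 391.4075414157819, 'cx': 255.9545781024085, 'cy': 190.54770685462984, 'R': array([[-0.87516089, -0.48381352,  0.00423101],
       [-0.22926271,  0.40697643, -0.88419952],
       [ 0.42606576, -0.77478685, -0.46709025]]), 't': array([0.47850926, 0.18166674, 1.08769892])}
top {'fx': 350.2974281898415, 'fy': 350.2974281898415, 'cx': 252.579831195227, 'cy': 184.01144697347866, 'R': array([[ 1.44049040e-02, -9.99894960e-01,  1.60238484e-03],
       [-9.88779258e-01, -1.44830346e-02, -1.48680262e-01],
       [ 1.48687852e-01,  5.57320009e-04, -9.88884024e-01]]), 't': array([0.06883894, 0.53297132, 0.98133368])}
```

View pics/scene0.png

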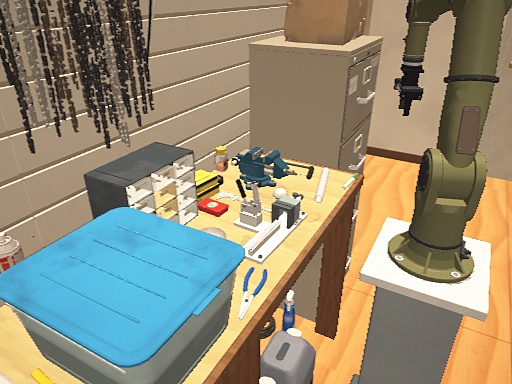

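View pics/top0.png

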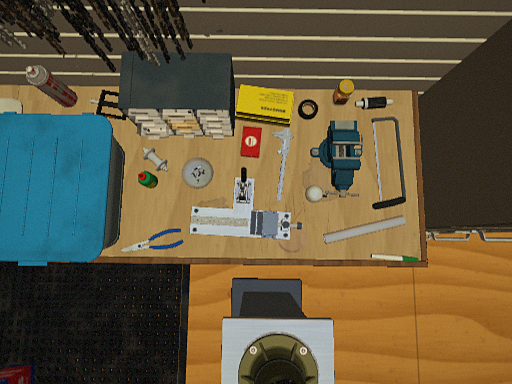

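Scene: the jig is mid-bench and the toggle is open. Top: jig base about (191–292, 205–240), tube (325,238)–(404,220), bell (314,193), caliper (283,160), pliers (152,242).

```bash
cat >h.py <<'E'
import numpy as np, cv2
def ray(c,u,v,z):
    R,t=c["R"],c["t"]; o=-R.T@t
    d=R.T@np.array([(u-c["cx"])/c["fx"],(v-c["cy"])/c["fy"],1]); return o+d*(z-o[2])/d[2]
def proj(c,X):
    p=c["R"]@np.asarray(X)+c["t"]; return np.array([c["cx"]+c["fx"]*p[0]/p[2],c["cy"]+c["fy"]*p[1]/p[2]])
E
python3 - <<'E'
import pickle,cv2,numpy as np
from h import *
d=pickle.load(open("d0.pkl","rb")); c=d["top"]; im=c["image"]
cv2.imwrite("pics/top_crop.png",cv2.resize(im[160:255,175:425,::-1],None,fx=3.2,fy=3.2,interpolation=cv2.INTER_CUBIC))
hsv=cv2.cvtColor(im,cv2.COLOR_RGB2HSV)
m=((hsv[...,1]<60)&(hsv[...,2]>90)).astype(np.uint8)
n,l,s,ce=cv2.connectedComponentsWithStats(m)
for i in range(1,n):
    x,y,w,h,a=s[i]
    if a>60 and 180<x<420 and 150<y<250:
        cn,_=cv2.findContours((l==i).astype(np.uint8),0,1); r=cv2.minAreaRect(max(cn,key=cv2.contourArea)); bp=cv2.boxPoints(r)
        print(s[i],np.round(r[0],1),np.round(r[1],1),r[2]); print([np.round(ray(c,*p,0.012 if x<300 else .0143),4)[:2].tolist() for p in bp])
E
```

```text
[182 158  29  30 546] [196.  172.6] [28.3 25.7] 30.963754653930664
[[0.5561, 0.3033], [0.6246, 0.2664], [0.5807, 0.1914], [0.5131, 0.2289]]
[ 190  177  108   63 2933] [244.6 207. ] [106.9  59. ] 3.4682295322418213
[[0.3876, 0.2596], [0.5631, 0.2561], [0.5481, -0.0646], [0.3734, -0.0531]]
[308 186  14  15 150] [314.5 193. ] [14. 13.] 90.0
[[0.5322, -0.089], [0.5327, -0.1278], [0.4907, -0.1272], [0.4902, -0.0886]]
[323 216  83  27 673] [364.2 228.9] [ 8.4 83.5] 76.37300109863281
[[0.3891, -0.1306], [0.45, -0.3709], [0.426, -0.3756], [0.3655, -0.136]]
```

View pics/top_crop.png

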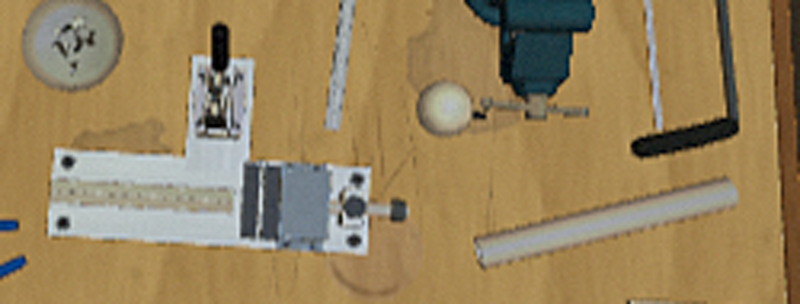

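The crop shows base corners at crop px TL (55,149), TR (370,166), BR (368,255), BL (49,236). The rail centreline runs (52,192)–(232,200), and the tube axis runs about (480,252)–(736,191).

```bash
python3 - <<'E'
import pickle
from h import *
d=pickle.load(open("d0.pkl","rb")); c=d["top"]; s=d["scene"]
g=lambda u,v,z:ray(c,175+(u+.5)/3.2-.5,160+(v+.5)/3.2-.5,z)[:2]
P=np.array([g(*p,.012) for p in[(55,149),(370,166),(368,255),(49,236)]]);print(P.round(4), [np.linalg.norm(P[i]-P[(i+1)%4]) for i in range(4)])
Q=np.array([[-170,40],[125,40],[125,-40],[-170,-40]])/1e3
a=P-P.mean(0);b=Q-Q.mean(0)
th=np.arctan2((b[:,0]*a[:,1]-b[:,1]*a[:,0]).sum(),(a*b).sum())
R=np.array([[np.cos(th),-np.sin(th)],[np.sin(th),np.cos(th)]]);o=P.mean(0)-R@Q.mean(0)
print("jig",o,th,np.degrees(th))
inv=lambda X:(R.T@(X-o)*1e3).round(1)
for n,u,v,z,e in[("rail L",52,192,.037,"-165,0"),("rail R",232,200,.037,"0,0"),("handle end",219,28,.147,"-18,137?"),("post knob",354,206,.082,"105,0"),("guard",330,208,.082,"84")]:print(n,inv(g(u,v,z)),e)
# scene check
for X in [(-170,-40,12),(125,-40,12),(-170,40,12),(105,0,82),(-18,104+82*np.cos(np.radians(66)),71+82*np.sin(np.radians(66)))]:
    w=np.r_[R@np.array(X[:2])/1e3+o,X[2]/1e3];print(X,"top",proj(c,w).round(1),"scene",proj(s,w).round(1))
# tube
hsv=cv2.cvtColor(c["image"],cv2.COLOR_RGB2HSV);m=((hsv[...,1]<60)&(hsv[...,2]>90)).astype(np.uint8)
l=cv2.connectedComponents(m)[1];i=l[229,364];ys,xs=np.where(l==i)
W=np.array([ray(c,x,y,.0143)[:2] for x,y in zip(xs,ys)]);mu=W.mean(0);ax=np.linalg.svd(W-mu,full_matrices=False)[2][0];t=(W-mu)@ax
print("tube",mu+ax*(t.max()+t.min())/2,ax,np.ptp(t),np.degrees(np.arctan2(*ax[::-1])))
cv2.imwrite("pics/scene_crop.png",cv2.resize(s["image"][150:270,200:340,::-1],None,fx=5,fy=5,interpolation=cv2.INTER_CUBIC))
E
```

```text
[[ 0.4669  0.2558]
 [ 0.4553 -0.0362]
 [ 0.374  -0.0343]
 [ 0.387   0.258 ]] [np.float64(0.292199183146887), np.float64(0.08140042915214814), np.float64(0.2925896491914496), np.float64(0.07992886920080876)]
jig [0.41985983 0.08835485] -1.6116233548929133 -92.33921640007839
rail L [-164.3   -0.6] -165,0
rail R [-2.3  1.2] 0,0
handle end [-19.2 136.3] -18,137?
post knob [1.033e+02 1.000e-01] 105,0
guard [82.8 -2.7] 84
(-170, -40, 12) top [189.4 233.4] scene [261.3 261. ]
(125, -40, 12) top [289.9 239.1] scene [307.6 212.4]
(-170, 40, 12) top [191.6 206.2] scene [236.4 251.5]
(105, 0, 82) top [285.9 224.1] scene [294.9 192.8]
(-18, np.float64(137.35240473221563), np.float64(145.91072752669328)) top [243.6 168.1] scene [236.8 179.2]
tube [ 0.4072965  -0.25329337] [ 0.24598511 -0.96927361] 0.24733490865494911 -75.75994169507294
```

View pics/scene_crop.png

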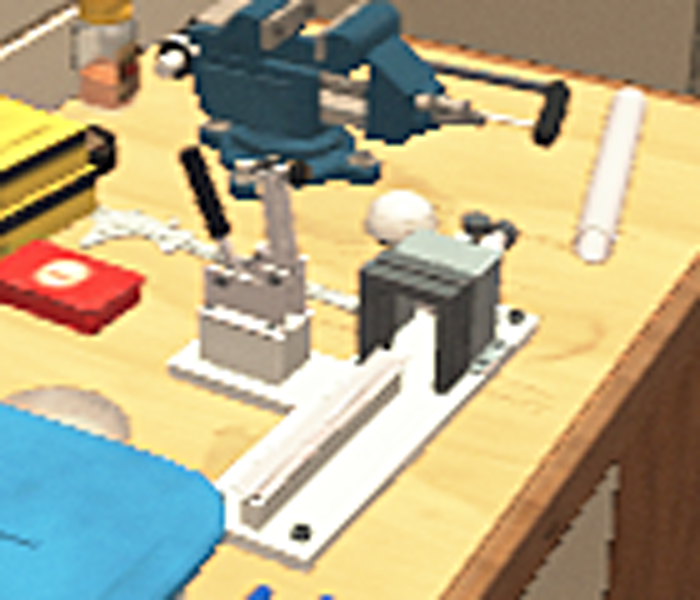

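Scene crop confirms it: rail, arch, guard and upright clamp arm are where the pose predicts (post at scene (295,193), handle end at (237,179)). Jig origin is (0.420, 0.088) with yaw −92.3°. Tube centre is (0.407, −0.253) with axis yaw −75.8°. Next I turn the tool to match the tube.

```bash
cat >>h.py <<'E'
from scipy.spatial.transform import Rotation as Ro
th=-1.6116; JR=np.array([[np.cos(th),-np.sin(th)],[np.sin(th),np.cos(th)]]); JO=np.array([.41986,.08835])
def j2w(x,y,z): return np.r_[JR@np.array([x,y])/1e3+JO,z/1e3]
def w2j(p): return np.r_[JR.T@(p[:2]-JO),p[2]]*1e3
def st(): 
    from bench import ctrl
    s=ctrl.get_state(); return s,np.array(s["position"]),Ro.from_rotvec(s["tool_rot"])
def to(target,s=None):
    """tool-frame shift mm to target"""
    s,p,R=st(); X=R.as_matrix()
    print("t",round(s["time"],2),"p",p.round(4),"jig",w2j(p).round(1),"yaw",np.degrees(np.arctan2(X[1,0],X[0,0])).round(2),"z",X[:,2].round(4),"F",np.round(s["ft_force"],1),"Fjig",(JR.T@s["ft_force"][:2]).round(1),"w",round(s["grip_width"],3))
    for t in target: print("shift",(X.T@(np.array(t)-p)*1e3).round(1))
E
python3 -m inch '[[[0,0,0],[0,0,-8.5]],[[0,0,0],[0,0,-8.5]],[[0,0,0],[0,0,-8.5]],[[0,0,0],[0,0,-8.5]],[[0,0,0],[0,0,-8.5]],[[0,0,0],[0,0,-8.5]],[[0,0,0],[0,0,-8.5]],[[0,0,0],[0,0,-8.5]],[[0,0,0],[0,0,-8.5]],[[0,0,0],[0,0,-8]]]' 0
python3 -c "
from h import *
to([[.157,-.43,.2],[.398,-.216,.12]])"
```

```text
time: 1.1
position: [0.2213, -0.6108, 0.2389]
tool_rot: [-1.917, -2.488, -0.001]
ft_force: [-0.6, -0.2, 0.2]
grip_width: 1.001
t 1.1 p [ 0.2213 -0.6108  0.2389] jig [ 706.7 -169.8  238.9] yaw 104.77 z [-4.0e-04  1.1e-03 -1.0e+00] F [-0.6 -0.2  0.2] Fjig [ 0.2 -0.6] w 1.001
shift [191.2 -16.1  39.1]
shift [336.6 271.5 119.2]
```

```bash
python3 -m inch '[[[20,-2,0],[0,0,0]],[[30,-3,0],[0,0,0]],[[30,-3,0],[0,0,0]],[[30,-3,0],[0,0,0]],[[30,-2,5],[0,0,0]],[[30,-2,10],[0,0,0]],[[20,10,8],[0,0,0]],[[15,25,8],[0,0,0.5]],[[15,25,8],[0,0,0]],[[15,25,8],[0,0,0]]]' 
python3 -m inch '[[[15,25,5],[0,0,0]],[[15,30,5],[0,0,0]],[[15,30,5],[0,0,0]],[[15,30,5],[0,0,0]],[[15,30,5],[0,0,0]],[[10,20,5],[0,0,0]],[[10,10,5],[0,0,0]],[[0,0,0],[0,0,0]],[[0,0,0],[0,0,0]],[[0,0,0],[0,0,0]]]' 
python3 - <<'E'
from h import *
from bench import optics
import pickle
to([[.398,-.216,.12],[.398,-.216,.02]])
s,p,R=st(); w=optics.get_image("wrist"); w["pose"]=(p,R.as_matrix()); pickle.dump(w,open("w1.pkl","wb"))
print(w["hand_eye"],w["fx"],w["cx"],w["cy"])
cv2.imwrite("pics/w1.png",w["image"][:,:,::-1])
E
```

```text
time: 2.1
position: [0.2315, -0.3654, 0.1921]
tool_rot: [-1.936, -2.474, 0.0]
ft_force: [0.2, -0.5, -0.1]
grip_width: 0.998
time: 3.1
position: [0.3774, -0.2331, 0.1577]
tool_rot: [1.938, 2.473, -0.001]
ft_force: [-0.8, 0.1, 0.9]
grip_width: 1.002
t 3.1 p [ 0.3774 -0.2331  0.1577] jig [323.  -29.3 157.7] yaw 103.83 z [-2.e-04 -6.e-04 -1.e+00] F [-0.8  0.1  0.9] Fjig [-0.1 -0.8] w 1.002
shift [11.7 24.1 37.7]
shift [ 11.8  24.1 137.7]
[[-2.14806239e-04 -9.66367233e-01 -2.57165948e-01  7.10327004e-02]
 [ 9.99999956e-01 -1.55282538e-04 -2.51768454e-04 -2.38111832e-04]
 [ 2.03367403e-04 -2.57165991e-01  9.66367224e-01 -1.45199247e-01]
 [ 0.00000000e+00  0.00000000e+00  0.00000000e+00  1.00000000e+00]] 270.1914233968686 251.71849705907985 191.94533441102638
```

View pics/w1.png

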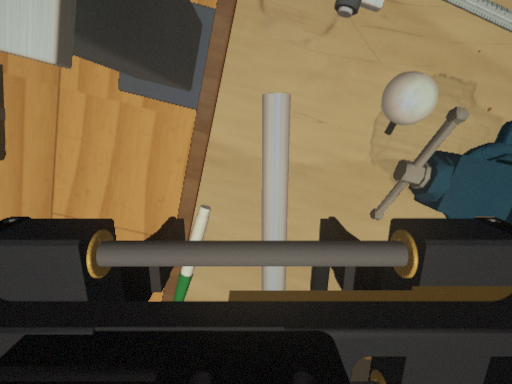

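The wrist view shows the tube's near end at (277,93), edges at x≈262 and 290, running almost straight down the image between the fingers. Computing its axis and the near end.

```bash
cat >>h.py <<'E'
def wcam(w):
    p,R=w["pose"]; H=w["hand_eye"]; Rw=R@H[:3,:3]; tw=R@H[:3,3]+p
    return dict(fx=w["fx"],fy=w["fy"],cx=w["cx"],cy=w["cy"],R=Rw.T,t=-Rw.T@tw)
E
python3 - <<'E'
from h import *
import pickle
w=pickle.load(open("w1.pkl","rb")); c=wcam(w)
g=cv2.cvtColor(w["image"],cv2.COLOR_RGB2HSV)[...,1].astype(float)
A=[]
for v in (110,130,150,170,190,205):
    r=np.where(g[v,245:310]<50)[0]+245; u=(r.min()+r.max())/2; X=ray(c,u,v,.0143); A.append(X); print(v,r.min(),r.max(),X.round(4))
A=np.array(A); d=A[-1]-A[0]; print("yaw",np.degrees(np.arctan2(d[1],d[0])))
col=np.where(g[70:150,277]<50)[0]+70; e=ray(c,277,col.min(),.0286); print(col.min(),e)
d=d[:2]/np.linalg.norm(d[:2]); E=e[:2]; E=A[0][:2]+d*((E-A[0][:2])@d); print("end",E,"centre",E+.12*d,"grasp",E+.082*d)
G=E+.082*d; to([[*G,.1],[*G,.02]])
E
```

```text
110 263 289 [ 0.3819 -0.1488  0.0143]
130 263 288 [ 0.3866 -0.1681  0.0143]
150 263 288 [ 0.392  -0.1881  0.0143]
170 263 287 [ 0.3971 -0.209   0.0143]
190 263 286 [ 0.4024 -0.2307  0.0143]
205 263 286 [ 0.4069 -0.2475  0.0143]
yaw -75.80112933138722
93 [ 0.37767456 -0.13424718  0.0286    ]
end [ 0.37818498 -0.13411804] centre [ 0.40761957 -0.25045206] grasp [ 0.39829862 -0.21361295]
t 3.15 p [ 0.3775 -0.2332  0.1577] jig [323.  -29.2 157.7] yaw 103.82 z [-0.e+00 -5.e-04 -1.e+00] F [-0.1 -0.1 -0.6] Fjig [ 0.1 -0.1] w 1.0
shift [14.  24.9 57.7]
shift [ 14.1  24.9 137.7]
```

```bash
python3 -m inch '[[[7,12,10],[0,0,-0.4]],[[7,13,20],[0,0,0]],[[0,0,20],[0,0,0]],[[0,0,20],[0,0,0]],[[0,0,20],[0,0,0]],[[0,0,15],[0,0,0]],[[0,0,12],[0,0,0]],[[0,0,10],[0,0,0]],[[0,0,7],[0,0,0]],[[0,0,3],[0,0,0]]]' 0 50
python3 -c "
from h import *
to([[.3983,-.2136,.02]])"
```

```text
time: 4.15
position: [0.3987, -0.2125, 0.0201]
tool_rot: [-1.927, -2.481, 0.0]
ft_force: [-0.2, -0.4, -0.4]
grip_width: 0.999
t 4.15 p [ 0.3987 -0.2125  0.0201] jig [301.5  -8.8  20.1] yaw 104.31 z [-4.e-04  2.e-04 -1.e+00] F [-0.2 -0.4 -0.4] Fjig [ 0.5 -0.2] w 0.999
shift [-0.9 -0.7  0.1]
```

```bash
python3 -m inch '[[[0,-0.5,0],[0,0,0]],[[0,0,0],[0,0,0]],[[0,0,0],[0,0,0]],[[0,0,0],[0,0,0]],[[0,0,0],[0,0,0]],[[0,0,0],[0,0,0]],[[0,0,0],[0,0,0]],[[0,0,0],[0,0,0]],[[0,0,0],[0,0,0]],[[0,0,0],[0,0,0]]]' 1 55
python3 -m inch '[[[0,0,0],[0,0,0]],[[0,0,-5],[0,0,0]],[[0,0,-10],[0,0,0]],[[0,0,-20],[0,0,0]],[[0,0,-20],[0,0,0]],[[0,0,-20],[0,0,0]],[[0,0,-20],[0,0,0]],[[0,0,-15],[0,0,0]],[[0,0,-10],[0,0,0]],[[0,0,-5],[0,0,0]]]'
python3 - <<'E'
from h import *
# tube front end initially at centre-offset: grasp->centre 38mm (approx 39)
to([j2w(-170,0,145),j2w(-170,0,100),j2w(-170,0,55.7)])
import pickle
from bench import optics
s,p,R=st(); w=optics.get_image("wrist"); w["pose"]=(p,R.as_matrix()); pickle.dump(w,open("w2.pkl","wb"))
c=wcam(w); g=cv2.cvtColor(w["image"],cv2.COLOR_RGB2HSV)[...,1].astype(float)
for v in (60,90,110,130,150,170,190,205):
    r=np.where(g[v,235:320]<50)[0]+235; print(v,r.min() if len(r) else 0,r.max()if len(r) else 0)
sc=optics.get_image("scene")["image"]
cv2.imwrite("pics/s2.png",np.vstack([cv2.resize(sc[130:250,250:400],(480,384),interpolation=2),cv2.resize(w["image"][:210],(480,200))])[:,:,::-1])
E
```

```text
time: 5.15
position: [0.3983, -0.2126, 0.0205]
tool_rot: [-1.927, -2.481, 0.0]
ft_force: [-0.9, 0.0, 1.1]
grip_width: 0.314
time: 6.15
position: [0.3987, -0.2126, 0.1466]
tool_rot: [1.926, 2.48, -0.001]
ft_force: [0.3, 0.5, -3.9]
grip_width: 0.314
t 6.15 p [ 0.3987 -0.2126  0.1466] jig [301.6  -8.9 146.6] yaw 104.34 z [ 8.0e-04 -1.1e-03 -1.0e+00] F [ 0.3  0.5 -3.9] Fjig [-0.5  0.3] w 0.314
shift [449.2 143.8   1.1]
shift [449.2 143.8  46.1]
shift [449.3 143.8  90.4]
60 0 0
90 0 0
110 235 277
130 235 277
150 235 276
170 235 276
190 235 275
205 235 275
```

View pics/s2.png

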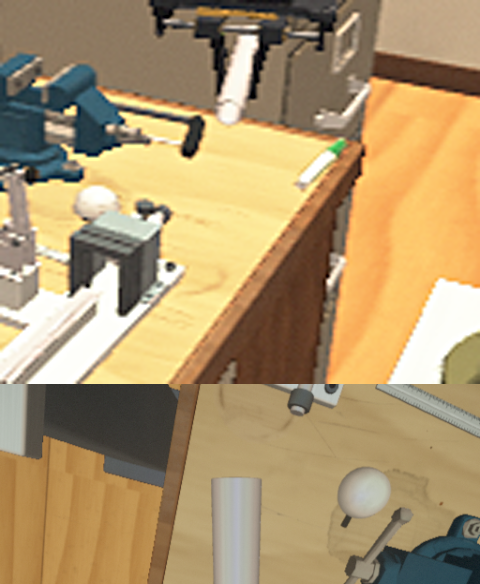

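```bash
python3 - <<'E'
from h import *
import pickle
d=pickle.load(open("d0.pkl","rb")); T,S=d["top"],d["scene"]
for a,d_ in [((107,262),(222,292))]:pass
# lid edges: blue mask extents
for n in d:
    h=cv2.cvtColor(d[n]["image"],cv2.COLOR_RGB2HSV); m=((h[...,0]>95)&(h[...,0]<110)&(h[...,1]>120)&(h[...,2]>110)).astype(np.uint8)
    l,s=cv2.connectedComponentsWithStats(m)[1:3]; i=1+s[1:,4].argmax(); ys,xs=np.where(l==i); print(n,s[i],"rightmost",xs.max(),ys[xs==xs.max()].mean())
    if n=="top": ur=(xs.max(),ys[xs==xs.max()].mean())
for z in (.1,.15,.2,.25):
    X=ray(T,*ur,z); X2=ray(T,107,262,z); X3=ray(T,112,113,z); print(z,X.round(3),"scene",proj(S,X).round(0),X2.round(3),proj(S,X2).round(0),X3.round(3),proj(S,X3).round(0))
w=pickle.load(open("w2.pkl","rb")); H=np.linalg.inv(w["hand_eye"])
g=cv2.cvtColor(w["image"],cv2.COLOR_RGB2HSV)[...,1]
for v in(110,150,190,205):
    r=np.where(g[v,200:320]<50)[0]+200;print(v,r.min(),r.max())
c=np.where(g[60:160,250]<50)[0]+60;print("end row",c.min())
def pt(x,y,z):
    q=H[:3,:3]@np.array([x,y,z])/1e3+H[:3,3]; return w["cx"]+w["fx"]*q[0]/q[2],w["cy"]+w["fy"]*q[1]/q[2]
for z in(-12,-8.6,-5):print(z,pt(82,0,z))
print(pt(30,-14.3,5.7),pt(30,14.3,5.7))
E
```

```text
scene [    0   207   245   161 23546] rightmost 244 253.0
top [    0   112   112   154 15696] rightmost 111 129.5
0.1 [0.672 0.476 0.1  ] scene [117. 245.] [0.308 0.459 0.1  ] [250. 291.] [0.72  0.477 0.1  ] [103. 239.]
0.15 [0.656 0.455 0.15 ] scene [125. 225.] [0.312 0.439 0.15 ] [253. 266.] [0.702 0.456 0.15 ] [112. 220.]
0.2 [0.641 0.434 0.2  ] scene [133. 205.] [0.316 0.419 0.2  ] [256. 241.] [0.684 0.434 0.2  ] [120. 201.]
0.25 [0.626 0.413 0.25 ] scene [142. 184.] [0.32  0.399 0.25 ] [259. 215.] [0.666 0.413 0.25 ] [129. 181.]
110 226 277
150 227 276
190 228 275
205 229 275
end row 98
-12 (np.float64(252.26498730141302), np.float64(95.69198224159398))
-8.6 (np.float64(252.2525416696762), np.float64(96.31132511343874))
-5 (np.float64(252.2400358727363), np.float64(96.933662038974))
(np.float64(227.47684195303552), np.float64(193.41494244763336)) (np.float64(276.89231402165535), np.float64(193.40736194126717))
```

```bash
python3 -m inch '[[[0,0,0],[0,0,2]],[[0,0,0],[0,0,4]],[[0,0,0],[0,0,4]],[[0,0,0],[0,0,4]],[[0,0,0],[0,0,2]],[[0,0,0],[0,0,0.7]],[[0,0,0],[0,0,0]],[[0,0,0],[0,0,0]],[[0,0,0],[0,0,0]],[[0,0,0],[0,0,0]]]'
python3 -c "
from h import *
to([j2w(-168,0,145),j2w(-168,0,55.7)])"
```

```text
time: 7.25
position: [0.3984, -0.2125, 0.1455]
tool_rot: [-2.267, -2.175, 0.0]
ft_force: [-0.5, -0.1, -4.0]
grip_width: 0.316
t 7.25 p [ 0.3984 -0.2125  0.1455] jig [301.5  -9.2 145.5] yaw 87.65 z [-1.e-04 -0.e+00 -1.e+00] F [-0.5 -0.1 -4. ] Fjig [ 0.1 -0.5] w 0.316
shift [469.5   9.    0.5]
shift [469.5   9.   89.8]
```

```bash
python3 -m inch '[[[10,5,0],[0,0,0]],[[20,5,0],[0,0,0]],[[25,5,0],[0,0,0]],[[25,5,0],[0,0,0]],[[25,5,0],[0,0,0]],[[25,5,0],[0,0,0]],[[25,5,0],[0,0,0]],[[25,5,0],[0,0,0]],[[25,0,0],[0,0,0]],[[25,0,0],[0,0,0]]]'
python3 -m inch '[[[25,0,0],[0,0,0]],[[25,0,0],[0,0,0]],[[25,0,0],[0,0,0]],[[25,-5,0],[0,0,0]],[[25,-5,0],[0,0,0]],[[25,-5,0],[0,0,0]],[[25,-5,0],[0,0,0]],[[25,-5,0],[0,0,0]],[[25,-3,0],[0,0,0]],[[15,-3,0],[0,0,0]]]'
python3 -m inch '[[[0,0,0],[0,0,0]],[[0,0,0],[0,0,0]],[[0,0,0],[0,0,0]],[[0,0,0],[0,0,0]],[[0,0,0],[0,0,0]],[[0,0,0],[0,0,0]],[[0,0,0],[0,0,0]],[[0,0,0],[0,0,0]],[[0,0,0],[0,0,0]],[[0,0,0],[0,0,0]]]'
python3 - <<'E'
from h import *
from bench import optics
import pickle
to([j2w(-168,0,100),j2w(-168,0,70),j2w(-168,0,55.7)])
t=optics.get_image("top"); s=optics.get_image("scene")
pickle.dump((t,s),open("d3.pkl","wb"))
cv2.imwrite("pics/s3.png",np.vstack([cv2.resize(s["image"][140:280,190:350],(640,560),interpolation=2)])[:,:,::-1])
E
```

```text
time: 8.25
position: [0.4481, 0.0177, 0.1457]
tool_rot: [2.266, 2.176, 0.001]
ft_force: [0.0, -0.8, -3.0]
grip_width: 0.312
time: 9.25
position: [0.4261, 0.2599, 0.146]
tool_rot: [-2.264, -2.177, -0.003]
ft_force: [-1.0, -0.4, -3.0]
grip_width: 0.313
time: 10.25
position: [0.4269, 0.2567, 0.1455]
tool_rot: [2.267, 2.175, -0.0]
ft_force: [0.2, -0.3, -3.3]
grip_width: 0.315
t 10.25 p [0.4269 0.2567 0.1455] jig [-168.5    0.2  145.5] yaw 87.63 z [ 0.e+00 -1.e-04 -1.e+00] F [ 0.2 -0.3 -3.3] Fjig [0.3 0.2] w 0.315
shift [-0.5 -0.2 45.5]
shift [-0.5 -0.2 75.5]
shift [-0.5 -0.2 89.8]
```

View pics/s3.png

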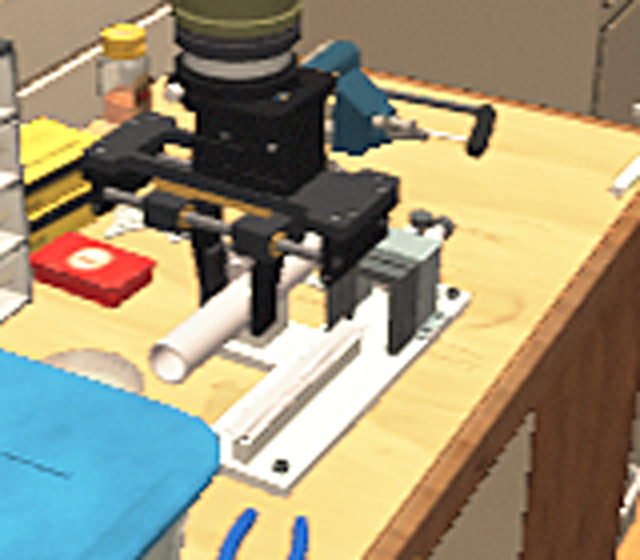

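The scene view shows the tube level in the fingers above the rail, with its front just short of the arch. Lowering.

```bash
python3 -m inch '[[[0,0,8],[0,0,0]],[[0,0,14],[0,0,0]],[[0,0,14],[0,0,0]],[[0,0,14],[0,0,0]],[[0,0,14],[0,0,0]],[[0,0,10],[0,0,0]],[[0,0,7],[0,0,0]],[[0,0,4],[0,0,0]],[[0,0,1],[0,0,0]],[[0,0,0],[0,0,0]]]'
python3 -m inch '[[[0,0,0.3],[0,0,0]],[[0,0,0.3],[0,0,0]],[[0,0,0.3],[0,0,0]],[[0,0,0.3],[0,0,0]],[[0,0,0.3],[0,0,0]],[[0,0,0.3],[0,0,0]],[[0,0,0],[0,0,0]],[[0,0,0],[0,0,0]],[[0,0,0],[0,0,0]],[[0,0,0],[0,0,0]]]'
python3 -c "
from h import *
to([j2w(-168,0,55.7)])"
```

```text
time: 11.35
position: [0.4271, 0.2569, 0.0598]
tool_rot: [2.267, 2.175, 0.001]
ft_force: [0.7, 0.8, -4.0]
grip_width: 0.315
time: 12.35
position: [0.4269, 0.2567, 0.0577]
tool_rot: [2.267, 2.175, 0.0]
ft_force: [1.6, 0.8, -2.9]
grip_width: 0.317
t 12.35 p [0.4269 0.2567 0.0577] jig [-168.5    0.2   57.7] yaw 87.63 z [ 1.e-04  0.e+00 -1.e+00] F [ 1.6  0.8 -2.9] Fjig [-0.9  1.6] w 0.317
shift [-0.5 -0.2  2. ]
```

```bash
python3 -m inch '[[[0,0,0.3],[0,0,0]],[[0,0,0.3],[0,0,0]],[[0,0,0.3],[0,0,0]],[[0,0,0.3],[0,0,0]],[[0,0,0.3],[0,0,0]],[[0,0,0],[0,0,0]],[[0,0,0],[0,0,0]],[[0,0,0],[0,0,0]],[[0,0,0],[0,0,0]],[[0,0,0],[0,0,0]]]'
```

```text
time: 13.35
position: [0.4276, 0.2568, 0.0568]
tool_rot: [2.267, 2.174, 0.002]
ft_force: [-0.3, -1.0, 5.6]
grip_width: 0.314
```

Contact: Fz went from −3 to +5.6 N. Easing the grip so that the tube would slip in the pads before the stop moves, then sliding most of the free distance.

```bash
python3 -m inch '[[[0,0,0],[0,0,0]],[[0,0,0],[0,0,0]],[[0,0,0],[0,0,0]],[[0,0,0],[0,0,0]],[[0,0,0],[0,0,0]],[[-1,0,0],[0,0,0]],[[-2,0,0],[0,0,0]],[[-2,0,0],[0,0,0]],[[-2,0,0],[0,0,0]],[[-1,0,0],[0,0,0]]]' - 8
python3 -c "
from h import *
to([])"
python3 -m inch '[[[-2,0,0],[0,0,0]],[[-4,0,0],[0,0,0]],[[-5,0,0],[0,0,0]],[[-5,0,0],[0,0,0]],[[-5,0,0],[0,0,0]],[[-5,0,0],[0,0,0]],[[-4,0,0],[0,0,0]],[[-2,0,0],[0,0,0]],[[-1,0,0],[0,0,0]],[[-1,0,0],[0,0,0]]]'
python3 - <<'E'
from h import *
from bench import optics
to([])
import pickle
s,p,R=st(); w=optics.get_image("wrist"); w["pose"]=(p,R.as_matrix()); pickle.dump(w,open("w4.pkl","wb"))
t=optics.get_image("top")["image"]
cv2.imwrite("pics/w4.png",np.vstack([cv2.resize(w["image"],(512,384))[:230],cv2.resize(t[165:255,170:310],(512,330),interpolation=2)])[:,:,::-1])
E
```

```text
time: 14.35
position: [0.4276, 0.25, 0.0568]
tool_rot: [-2.266, -2.175, -0.006]
ft_force: [3.0, 4.7, 2.8]
grip_width: 0.327
t 14.35 p [0.4276 0.25   0.0568] jig [-161.9    1.1   56.8] yaw 87.66 z [ 0.0024  0.003  -1.    ] F [3.  4.7 2.8] Fjig [-4.8  2.8] w 0.327
time: 15.35
position: [0.4261, 0.216, 0.0567]
tool_rot: [-2.266, -2.175, -0.006]
ft_force: [2.8, 5.1, 2.3]
grip_width: 0.327
t 15.35 p [0.4261 0.216  0.0567] jig [-127.8    1.1   56.7] yaw 87.65 z [ 0.0025  0.0027 -1.    ] F [2.8 5.1 2.3] Fjig [-5.2  2.5] w 0.327
```

View pics/w4.png

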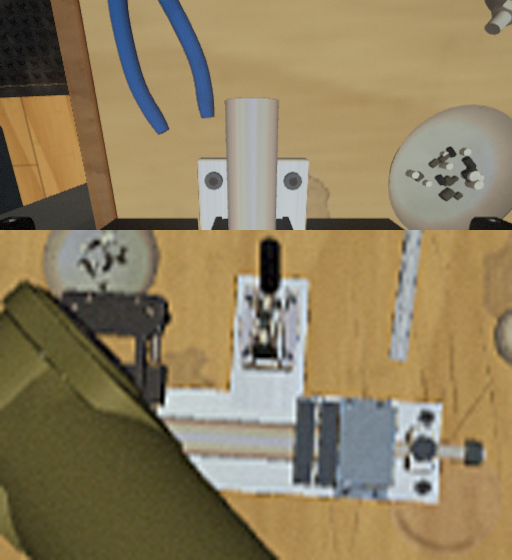

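The wrist and top views show the tube seated in the rail and entering the arch, with its rear end still at row 98, so no slip in the grip. Relieving the side and down loads, then advancing to just before the earliest stop position.

```bash
python3 -m inch '[[[0,0.5,-0.4],[0,0,0]],[[-1,0.4,-0.4],[0,0,0]],[[-2,0,0],[0,0,0]],[[-2,0,0],[0,0,0]],[[-2,0,0],[0,0,0]],[[-2,0,0],[0,0,0]],[[-1,0,0],[0,0,0]],[[-0.5,0,0],[0,0,0]],[[-0.5,0,0],[0,0,0]],[[-0.5,0,0],[0,0,0]]]'
python3 -c "
from h import *
to([])"
python3 -m inch '[[[-0.3,0,0],[0,0,0]],[[-0.4,0,0],[0,0,0]],[[-0.4,0,0],[0,0,0]],[[-0.4,0,0],[0,0,0]],[[-0.4,0,0],[0,0,0]],[[-0.4,0,0],[0,0,0]],[[-0.4,0,0],[0,0,0]],[[-0.4,0,0],[0,0,0]],[[-0.4,0,0],[0,0,0]],[[-0.4,0,0],[0,0,0]]]'
python3 -c "
from h import *
to([])"
```

```text
time: 16.45
position: [0.4253, 0.203, 0.0569]
tool_rot: [-2.267, -2.175, 0.001]
ft_force: [1.8, 3.2, 0.5]
grip_width: 0.325
t 16.45 p [0.4253 0.203  0.0569] jig [-114.8    0.8   56.9] yaw 87.63 z [-4.e-04 -4.e-04 -1.e+00] F [1.8 3.2 0.5] Fjig [-3.3  1.7] w 0.325
time: 17.45
position: [0.4252, 0.1991, 0.0569]
tool_rot: [2.267, 2.175, -0.001]
ft_force: [1.1, 1.2, -1.3]
grip_width: 0.325
t 17.45 p [0.4252 0.1991 0.0569] jig [-110.9    0.8   56.9] yaw 87.63 z [-4.e-04 -4.e-04 -1.e+00] F [ 1.1  1.2 -1.3] Fjig [-1.3  1.1] w 0.325
```

```bash
python3 -m inch '[[[-0.4,0,0],[0,0,0]],[[-0.4,0,0],[0,0,0]],[[-0.4,0,0],[0,0,0]],[[-0.4,0,0],[0,0,0]],[[-0.4,0,0],[0,0,0]],[[-0.4,0,0],[0,0,0]],[[-0.4,0,0],[0,0,0]],[[-0.4,0,0],[0,0,0]],[[-0.4,0,0],[0,0,0]],[[-0.4,0,0],[0,0,0]]]'
python3 -c "
from h import *
to([])"
```

```text
time: 18.45
position: [0.4252, 0.1952, 0.057]
tool_rot: [2.267, 2.175, -0.0]
ft_force: [1.7, 2.0, -2.8]
grip_width: 0.326
t 18.45 p [0.4252 0.1952 0.057 ] jig [-107.    1.   57.] yaw 87.63 z [-1.e-04 -1.e-04 -1.e+00] F [ 1.7  2.  -2.8] Fjig [-2.1  1.6] w 0.326
```

```bash
python3 -m inch '[[[-0.4,0,0],[0,0,0]],[[-0.4,0,0],[0,0,0]],[[-0.4,0,0],[0,0,0]],[[-0.4,0,0],[0,0,0]],[[-0.4,0,0],[0,0,0]],[[-0.4,0,0],[0,0,0]],[[-0.4,0,0],[0,0,0]],[[-0.4,0,0],[0,0,0]],[[-0.4,0,0],[0,0,0]],[[-0.4,0,0],[0,0,0]]]'
python3 -c "
from h import *
to([])"
```

```text
time: 19.45
position: [0.4254, 0.195, 0.0578]
tool_rot: [-2.263, -2.175, -0.009]
ft_force: [-0.3, 10.2, -3.0]
grip_width: 0.325
t 19.45 p [0.4254 0.195  0.0578] jig [-106.8    1.2   57.8] yaw 87.71 z [ 0.002  0.006 -1.   ] F [-0.3 10.2 -3. ] Fjig [-10.2  -0.8] w 0.325
```

Contact felt: the tool stopped at jig x = −106.8 and the push rose from 2 to 10 N, under the stop's 18 N. That puts the front end at about x = 52 mm, within 48–80. Easing most of the push off, then releasing.

```bash
python3 -m inch '[[[0.5,0,0.2],[0,0,0]],[[0.5,0,0.2],[0,0,0]],[[0.5,0,0.2],[0,0,0]],[[0.5,0,0.2],[0,0,0]],[[0.3,0,0],[0,0,0]],[[0,0,0],[0,0,0]],[[0,0,0],[0,0,0]],[[0,0,0],[0,0,0]],[[0,0,0],[0,0,0]],[[0,0,0],[0,0,0]]]'
python3 - <<'E'
from h import *
to([])
from bench import optics
import pickle
s,p,R=st(); w=optics.get_image("wrist"); w["pose"]=(p,R.as_matrix()); pickle.dump(w,open("w5.pkl","wb"))
for f in("w4.pkl","w5.pkl"):
    w=pickle.load(open(f,"rb")); c=wcam(w); g=cv2.cvtColor(w["image"],cv2.COLOR_RGB2HSV)
    print(f,[ "%s"%g[v,252] for v in range(94,102)]); 
    v=np.argmax(np.abs(np.diff(g[80:130,252,1].astype(int))))+80.5
    print(v,w2j(ray(c,252,v,.0643)))
E
```

```text
time: 20.45
position: [0.4255, 0.1951, 0.0567]
tool_rot: [-2.266, -2.175, -0.004]
ft_force: [0.5, 4.2, -1.0]
grip_width: 0.327
t 20.45 p [0.4255 0.1951 0.0567] jig [-106.9    1.3   56.7] yaw 87.66 z [ 0.0011  0.0023 -1.    ] F [ 0.5  4.2 -1. ] Fjig [-4.2  0.3] w 0.327
w4.pkl ['[ 20 101 174]', '[ 20 103 175]', '[ 20 101 175]', '[ 19  81 161]', '[160   5 163]', '[117  15 184]', '[117  14 185]', '[117  14 184]']
97.5 [-209.22929532    0.69168994   64.3       ]
w5.pkl ['[ 19 104 171]', '[ 20 103 171]', '[ 20 100 171]', '[ 19  78 156]', '[150   2 160]', '[113  17 183]', '[117  15 184]', '[115  17 183]']
97.5 [-188.34637607    0.89634635   64.3       ]
```

Contact confirmed: with the push halved to 4 N the tool has not moved, and the rear end reads x = −188.3, so the front is at 51.7. Opening and lifting clear.

```bash
python3 -m inch '[[[0,0,0],[0,0,0]],[[0,0,0],[0,0,0]],[[0,0,0],[0,0,0]],[[0,0,0],[0,0,0]],[[0,0,0],[0,0,0]],[[0,0,-3],[0,0,0]],[[0,0,-8],[0,0,0]],[[0,0,-15],[0,0,0]],[[0,0,-20],[0,0,0]],[[0,0,-25],[0,0,0]]]' 0.3
python3 - <<'E'
from h import *
from bench import optics
to([j2w(-107,1,205),j2w(-18,103,205),j2w(-18,103,155)])
s,p,R=st(); w=optics.get_image("wrist"); w["pose"]=(p,R.as_matrix()); c=wcam(w)
g=cv2.cvtColor(w["image"],cv2.COLOR_RGB2HSV)[...,1]
u,v=proj(c,j2w(-188.3,1,64.3)); print("pred rear end",u,v); u=int(u); a=int(v)-25
k=np.argmax(np.abs(np.diff(g[a:a+50,u].astype(int))))+a+.5; print(k,w2j(ray(c,u,k,.0643)))
cv2.imwrite("pics/w6.png",w["image"][:,:,::-1])
E
```

```text
time: 21.5
position: [0.4246, 0.1937, 0.1279]
tool_rot: [-2.266, -2.175, 0.001]
ft_force: [0.0, -0.3, 0.6]
grip_width: 0.697
t 21.5 p [0.4246 0.1937 0.1279] jig [-105.4    0.4  127.9] yaw 87.67 z [-0.0013  0.     -1.    ] F [ 0.  -0.3  0.6] Fjig [0.3 0. ] w 0.697
shift [  1.6   0.5 -77.1]
shift [-87.4 102.5 -77.2]
shift [-87.4 102.5 -27.2]
pred rear end 253.32677994127275 103.19167293715594
102.5 [-188.78377144    0.75917658   64.3       ]
```

View pics/w6.png

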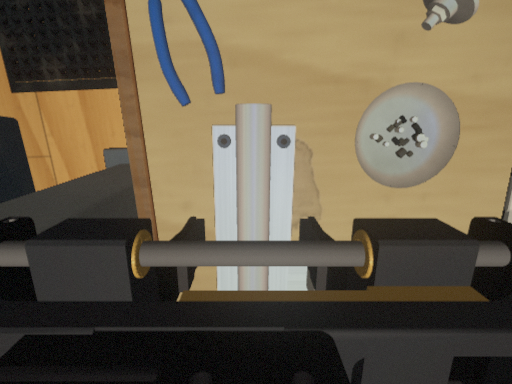

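The released tube lies straight in the rail, rear end at (253,103), x = −188.8 mm, unchanged within a pixel. Next, shut the fingers and go to the clamp handle.

```bash
python3 -m inch '[[[0,0,-20],[0,0,0]],[[0,0,-25],[0,0,0]],[[0,0,-25],[0,0,0]],[[-5,5,-8],[0,0,0]],[[-15,18,0],[0,0,0]],[[-20,24,0],[0,0,0]],[[-20,24,0],[0,0,0]],[[-15,18,0],[0,0,0]],[[-8,9,0],[0,0,0]],[[-4,4.5,0],[0,0,0]]]' 1 20
python3 -m inch '[[[0,0,0],[0,0,0]],[[0,0,0],[0,0,0]],[[0,0,0],[0,0,0]],[[0,0,0],[0,0,0]],[[0,0,0],[0,0,0]],[[0,0,0],[0,0,0]],[[0,0,0],[0,0,0]],[[0,0,0],[0,0,0]],[[0,0,0],[0,0,0]],[[0,0,0],[0,0,0]]]'
python3 - <<'E'
from h import *
from bench import optics
to([j2w(-18,101,205),j2w(-18,101,152)])
s=optics.get_image("scene"); t=optics.get_image("top")
cv2.imwrite("pics/s7.png",np.vstack([cv2.resize(s["image"][130:240,200:340],(700,550),interpolation=2)])[:,:,::-1])
E
```

```text
time: 22.55
position: [0.5243, 0.1016, 0.2045]
tool_rot: [-2.267, -2.172, 0.001]
ft_force: [-0.7, 0.4, 1.3]
grip_width: 0.006
time: 23.55
position: [0.524, 0.1024, 0.2052]
tool_rot: [2.267, 2.175, -0.0]
ft_force: [-0.4, 0.1, 0.2]
grip_width: 0.007
t 23.55 p [0.524  0.1024 0.2052] jig [-18.3 103.5 205.2] yaw 87.63 z [-0.e+00 -1.e-04 -1.e+00] F [-0.4  0.1  0.2] Fjig [-0.  -0.4] w 0.007
shift [-0.3 -2.5  0.2]
shift [-0.3 -2.5 53.2]
```

View pics/s7.png

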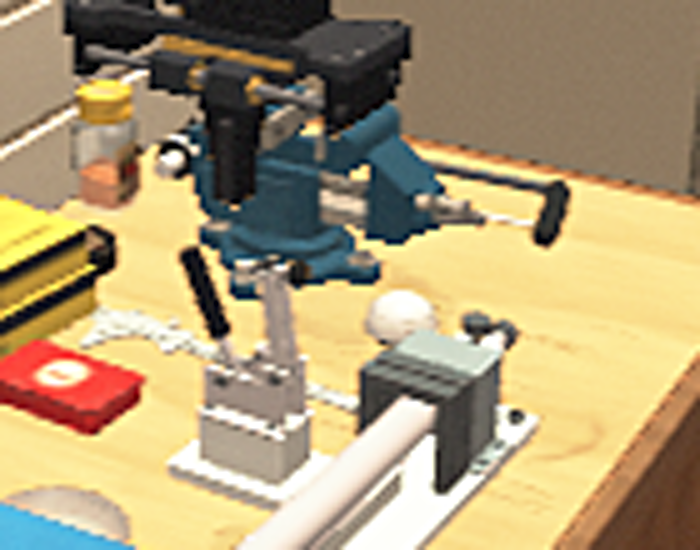

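The scene view shows the closed fingers hanging between the handle and the upright arm. Descending, then pushing the handle along its arc.

```bash
python3 -m inch '[[[0,-1,5],[0,0,0]],[[0,-1.5,10],[0,0,0]],[[0,0,10],[0,0,0]],[[0,0,10],[0,0,0]],[[0,0,10],[0,0,0]],[[0,0,6],[0,0,0]],[[0,0,4],[0,0,0]],[[0,0,0],[0,0,0]],[[0,0,0],[0,0,0]],[[0,0,0],[0,0,0]]]'
python3 -c "
from h import *
to([j2w(-18,108,149.5)])"
```

```text
time: 24.65
position: [0.5208, 0.1024, 0.1492]
tool_rot: [-2.266, -2.174, 0.002]
ft_force: [-0.5, -0.2, 1.3]
grip_width: 0.005
t 24.65 p [0.5208 0.1024 0.1492] jig [-18.1 100.3 149.2] yaw 87.63 z [-1.6e-03 -1.0e-04 -1.0e+00] F [-0.5 -0.2  1.3] Fjig [ 0.2 -0.5] w 0.005
shift [-0.1  7.7 -0.3]
```

```bash
python3 -m inch '[[[0,4,0],[0,0,0]],[[0,4,0],[0,0,0]],[[0,5.2,2.1],[0,0,0]],[[0,5.2,2.1],[0,0,0]],[[0,5.2,3.4],[0,0,0]],[[0,5.2,3.4],[0,0,0]],[[0,4.5,4.3],[0,0,0]],[[0,4.5,4.3],[0,0,0]],[[0,0,0],[0,0,0]],[[0,0,0],[0,0,0]]]'
python3 -c "
from h import *
to([j2w(-18,138,130)])"
```

```text
time: 25.65
position: [0.559, 0.1011, 0.1303]
tool_rot: [-2.266, -2.175, 0.001]
ft_force: [0.2, 0.1, -0.5]
grip_width: 0.002
t 25.65 p [0.559  0.1011 0.1303] jig [-18.4 138.6 130.3] yaw 87.64 z [-7.e-04  1.e-04 -1.e+00] F [ 0.2  0.1 -0.5] Fjig [-0.1  0.2] w 0.002
shift [-0.4 -0.6  0.3]
```

```bash
python3 -m inch '[[[0,3.3,4.5],[0,0,0]],[[0,3.3,4.5],[0,0,0]],[[0,2,4.5],[0,0,0]],[[0,2,5],[0,0,0]],[[0,2,5],[0,0,0]],[[0,1,3],[0,0,0]],[[0,0.5,2],[0,0,0]],[[0,0,1],[0,0,0]],[[0,0,0],[0,0,0]],[[0,0,0],[0,0,0]]]'
python3 - <<'E'
from h import *
to([j2w(-18,152.5,99)])
from bench import optics
s=optics.get_image("scene")
cv2.imwrite("pics/s8.png",cv2.resize(s["image"][150:240,200:320],(800,600),interpolation=2)[:,:,::-1])
E
```

```text
time: 26.65
position: [0.5734, 0.1004, 0.1012]
tool_rot: [2.267, 2.175, 0.0]
ft_force: [-0.8, 0.4, 0.3]
grip_width: 0.003
t 26.65 p [0.5734 0.1004 0.1012] jig [-18.3 152.9 101.2] yaw 87.63 z [ 2.e-04 -1.e-04 -1.e+00] F [-0.8  0.4  0.3] Fjig [-0.3 -0.8] w 0.003
shift [-0.3 -0.4  2.2]
```

View pics/s8.png

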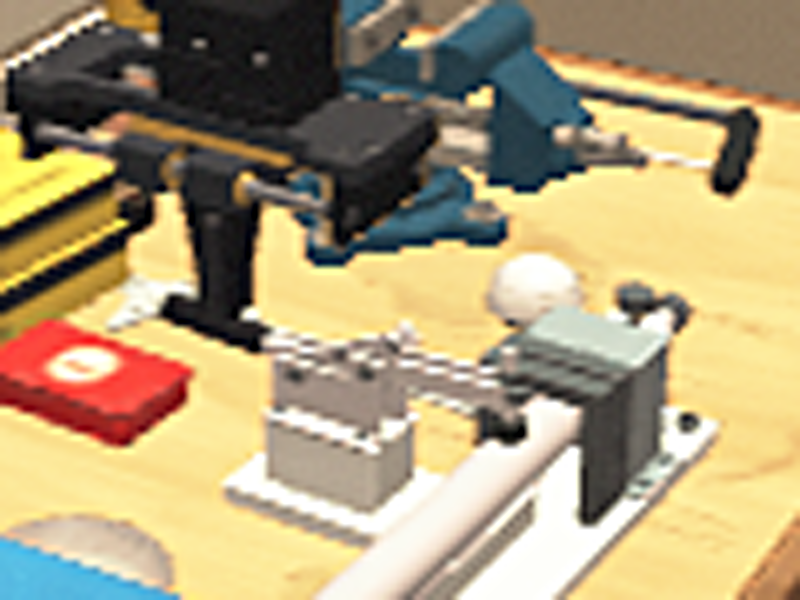

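The handle is following the fingers, the arm is nearly level and its foot is just above the tube. Pressing on until the end stop is felt.

```bash
python3 -m inch '[[[0,0.5,0.8],[0,0,0]],[[0,0,0.8],[0,0,0]],[[0,0,0.8],[0,0,0]],[[0,0,0.8],[0,0,0]],[[0,0,0.8],[0,0,0]],[[0,0,0.8],[0,0,0]],[[0,0,0.8],[0,0,0]],[[0,0,0],[0,0,0]],[[0,0,0],[0,0,0]],[[0,0,0],[0,0,0]]]'
python3 -c "
from h import *
to([])"
```

```text
time: 27.7
position: [0.5742, 0.1006, 0.0997]
tool_rot: [2.265, 2.173, -0.002]
ft_force: [-10.9, -3.3, 27.2]
grip_width: 0.01
t 27.7 p [0.5742 0.1006 0.0997] jig [-18.5 153.7  99.7] yaw 87.63 z [ 6.0e-04 -2.7e-03 -1.0e+00] F [-10.9  -3.3  27.2] Fjig [  3.7 -10.8] w 0.01
```

End stop felt: 27 N up, tip at z ≈ 82.7 mm against a predicted 81.9 for the locked handle. Backing away straight up, then checking that it stays locked.

```bash
python3 -m inch '[[[0,0,-3],[0,0,0]],[[0,0,-3],[0,0,0]],[[0,0,-5],[0,0,0]],[[0,0,-15],[0,0,0]],[[0,0,-20],[0,0,0]],[[0,0,-25],[0,0,0]],[[0,0,-25],[0,0,0]],[[0,0,-20],[0,0,0]],[[0,0,-10],[0,0,0]],[[0,0,-5],[0,0,0]]]'
python3 - <<'E'
from h import *
to([])
from bench import optics
s=optics.get_image("scene"); im=s["image"]; c=s
print("expected scene px handle end locked / dead centre:",[proj(c,j2w(-18,104+82*np.cos(a),71+82*np.sin(a))).round(1) for a in np.radians([3,6,10])])
o=np.array([195,175])
big=cv2.resize(im[175:250,195:295],(800,600),interpolation=2)
for a,col in((3,(255,0,0)),(6,(0,0,255))):
    a=np.radians(a); q=[tuple(((proj(c,j2w(-18,104+r*np.cos(a),71+r*np.sin(a)))-o+.5)*8).astype(int).tolist()) for r in(40,82)]
    cv2.line(big,q[0],q[1],col,1)
cv2.imwrite("pics/s9.png",big[:,:,::-1])
E
```

```text
time: 28.7
position: [0.5743, 0.1005, 0.2278]
tool_rot: [2.266, 2.174, 0.002]
ft_force: [-0.3, 1.2, -0.8]
grip_width: 0.009
t 28.7 p [0.5743 0.1005 0.2278] jig [-18.5 153.8 227.8] yaw 87.63 z [ 0.0016 -0.     -1.    ] F [-0.3  1.2 -0.8] Fjig [-1.2 -0.3] w 0.009
expected scene px handle end locked / dead centre: [array([224.4, 195.7]), array([224.4, 194.5]), array([224.6, 193. ])]
```

View pics/s9.png

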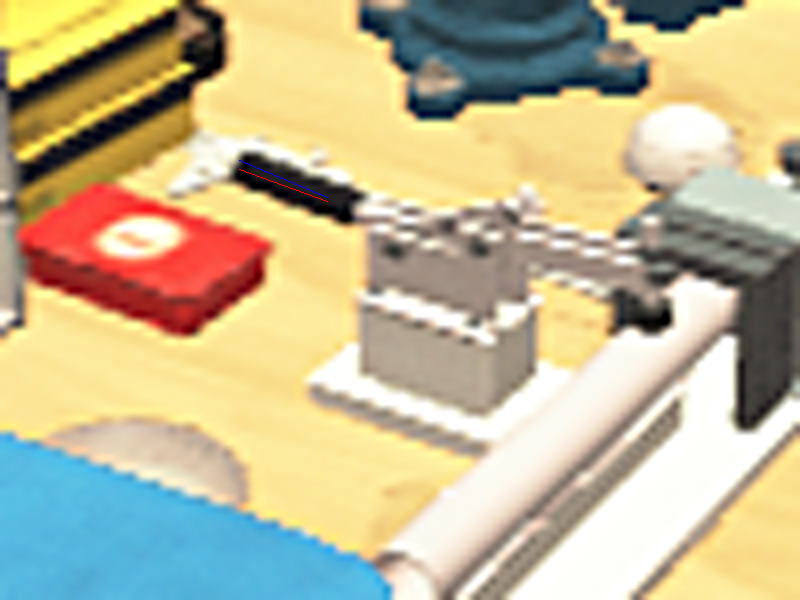

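The handle lies on the 3° (locked) line at about (295,182) in the crop, and the foot sits on the tube at (640,305). Last a numeric check on the stop rod, the tube end and the bystanders.

```bash
python3 - <<'E'
from h import *
from bench import optics
import pickle
d=pickle.load(open("d0.pkl","rb")); 
for n in("scene","top"):
    a=d[n]["image"]; b=optics.get_image(n); 
    D=(cv2.absdiff(a,b["image"]).max(2)>45).astype(np.uint8)
    D=cv2.morphologyEx(D,cv2.MORPH_OPEN,np.ones((2,2),np.uint8))
    s=cv2.connectedComponentsWithStats(cv2.dilate(D,np.ones((3,3))))[2]
    print(n,[r.tolist() for r in s[1:] if r[4]>25])
    if n=="scene":
        k=proj(b,j2w(181,0,50)); print("rod end px",k.round(1)); u,v=k.astype(int)
    else:
        k=proj(b,j2w(181,0,50)); print("rod end px",k.round(1)); u,v=k.astype(int)
    def f(im): return cv2.cvtColor(im[v-10:v+10,u-14:u+12],cv2.COLOR_RGB2GRAY).astype(np.float32)
    print("rod shift px",cv2.phaseCorrelate(f(a),f(b["image"]),cv2.createHanningWindow((26,20),cv2.CV_32F)))
    if n=="scene": print("tube rear px",proj(b,j2w(-188.3,.9,50)).round(1))
E
```

```text
scene [[197, 0, 271, 190, 15438], [470, 0, 42, 147, 3554], [451, 91, 6, 7, 36], [472, 157, 13, 19, 118], [410, 164, 14, 47, 342], [315, 167, 16, 38, 328], [481, 170, 11, 29, 147], [224, 179, 26, 26, 328], [247, 182, 42, 69, 823], [435, 196, 40, 12, 296], [467, 210, 11, 13, 94], [242, 231, 18, 18, 121]]
rod end px [304.4 192.1]
rod shift px ((0.5065334042123926, -0.05615090046982196), 0.9890672584374746)
tube rear px [244.6 248.1]
top [[242, 57, 16, 9, 85], [201, 69, 233, 315, 25669], [182, 215, 19, 12, 147], [203, 215, 7, 4, 28], [239, 217, 13, 13, 102], [209, 220, 8, 8, 48], [227, 221, 11, 8, 48], [288, 379, 9, 5, 34]]
rod end px [311.6 226. ]
rod shift px ((1.4334298739032914, -0.20476197391640127), 0.6785188047974198)
```

The arm hides the rod from the top camera here. I'll move clear to the left and compare the rod again.

```bash
python3 -m inch '[[[5,0,-10],[0,0,0]],[[15,0,-10],[0,0,0]],[[25,0,-10],[0,0,0]],[[25,0,-5],[0,0,0]],[[25,0,0],[0,0,0]],[[25,0,0],[0,0,0]],[[20,0,0],[0,0,0]],[[10,0,0],[0,0,0]],[[5,0,0],[0,0,0]],[[0,0,0],[0,0,0]]]'
python3 - <<'E'
from h import *
from bench import optics
import pickle
to([])
d=pickle.load(open("d0.pkl","rb"))
for n in("scene","top"):
    a=d[n]["image"]; b=optics.get_image(n)["image"]
    for nm,X,h in(("rod end",(166,0,50),(8,8)),("guard",(62,0,82),(10,10)),("bell",None,(12,12))):
        k=proj(d[n],j2w(*X)) if X else proj(d[n],[.51,-.108,.015]); u,v=k.round().astype(int)
        f=lambda im:cv2.cvtColor(im[v-h[1]:v+h[1],u-h[0]:u+h[0]],cv2.COLOR_RGB2GRAY).astype(np.float32)
        r=cv2.phaseCorrelate(f(a),f(b),cv2.createHanningWindow((2*h[0],2*h[1]),cv2.CV_32F)); print(n,nm,np.round(r[0],2),round(r[1],2),"maxdiff",np.abs(f(a)-f(b)).max())
E
```

```text
time: 29.85
position: [0.5801, 0.2559, 0.2616]
tool_rot: [-2.266, -2.176, 0.0]
ft_force: [-0.5, 0.2, -0.5]
grip_width: 0.003
t 29.85 p [0.5801 0.2559 0.2616] jig [-174.   153.3  261.6] yaw 87.69 z [-2.e-04  1.e-04 -1.e+00] F [-0.5  0.2 -0.5] Fjig [-0.2 -0.5] w 0.003
scene rod end [-0.04  0.06] 0.99 maxdiff 6.0
scene guard [-0.09 -0.02] 1.0 maxdiff 6.0
scene bell [ 0.01 -0.05] 1.04 maxdiff 193.0
top rod end [-0.16 -0.14] 0.93 maxdiff 19.0
top guard [-0.35  0.04] 1.26 maxdiff 151.0
top bell [0.12 0.  ] 0.9 maxdiff 24.0
```

```bash
python3 -c "
from bench import close_job
print(close_job())"
```

```text
the job is handed in; nothing more can be done
None
```

The tube is in the V rail against the length stop, the toggle clamp is locked over it, and the job was handed in at about 30 s with the arm clear.

- **Stop contact:** I slid the tube through the guide with a light 8 N grip until the push rose from 2 to 10 N and the tool stopped. That puts the tube's front end at about jig x = 52 mm, inside the 48–80 mm range. I then eased the push to 4 N and released.
- **Stop not shifted:** the push read about 10 N at the end of that move, under the 18 N slip limit. The end of the stop's rod looks the same in the scene camera before and after. The top camera agrees to about 0.2 px, roughly half a millimetre.
- **Tube position after release:** the rear end read −188.3 mm before release and −188.8 mm after, which is within one pixel. I did not re-measure it after clamping.
- **Clamp:** I pushed the handle along its arc until its end stop pushed back with 27 N. After I let go, the handle stayed on the 3° locked line with the foot on the tube.
- **Other things on the bench:** I only compared the bell directly. It had not moved in the top view. In the scene view its measured shift was near zero, but the patch had a large pixel difference that I did not look into. The patch box, caliper, dish and pliers looked undisturbed in the views where they appeared.
- **Checks that disagreed:** an earlier rod comparison read a 0.5–1.4 px shift, but the arm was in view. It went away once I moved the arm clear.

I viewed 12 pictures, two over the budget of 10.

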